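# Sweep the chocolate squares off the packing board into their trays

### The job

With the fingers, sweep the chocolate squares along the marble board and over its end into the tray of their own colour: both red ones into the red tray and the blue one into the blue tray. Slide them, do not lift or carry them, and leave the little cup on the board and everything else on the counter where it stands.

Things in the scene. Friction and masses are not known exactly. Their poses are not given: they have to be found in the camera images.
- board: white marble packing board, fixed, 266 mm along its x and 300 mm along its y, its flat top 45 mm above the counter. A brass rim 8 mm wide and 8 mm high runs along the whole of each of the two 300 mm sides (the near one at its -x and the far one at its +x); the two ends (at its +y and -y, 150 mm from the centre) are open, with no rim. Origin: centre of its underside, on the counter; x points away from the robot, y to the robot's left, z up, the board being turned a little.
- red_tray: red plastic catch tray, open on top, fixed to the counter close against one short end of the board (2 mm gap), either the left or the right end. 260 mm (its x, across the end of the board) x 110 mm (its y) x 35 mm high, walls 4 mm, floor 4 mm thick; its rim is 10 mm lower than the top of the board, so what is pushed off that end of the board drops in. Origin: centre of its underside, on the counter; axes parallel to the board's.
- blue_tray: blue plastic catch tray, open on top, fixed to the counter close against one short end of the board (2 mm gap), either the left or the right end. 260 mm (its x, across the end of the board) x 110 mm (its y) x 35 mm high, walls 4 mm, floor 4 mm thick; its rim is 10 mm lower than the top of the board, so what is pushed off that end of the board drops in. Origin: centre of its underside, on the counter; axes parallel to the board's.
- red_sweet_1: red foil-wrapped chocolate square, 32 x 32 mm and 14 mm thick, about 20 g, with a small gold label on top; lies flat and loose on the marble board at any yaw. Origin: centre of its underside, z up.
- red_sweet_2: the other red foil-wrapped chocolate square, 32 x 32 mm and 14 mm thick, about 20 g, with a small gold label on top; lies flat and loose on the marble board at any yaw. Origin: centre of its underside, z up.
- blue_sweet: blue foil-wrapped chocolate square, 32 x 32 mm and 14 mm thick, about 20 g, with a small gold label on top; lies flat and loose on the marble board at any yaw. Origin: centre of its underside, z up.
- cup: small white ceramic tasting cup, empty, loose, standing among the squares on the board; straight-sided, 36 mm across, 30 mm high, about 80 g. To be left alone. The cup and the three squares each start in a different one of four strips that run along the board from end to end, the strips' middles 60 mm apart, so that nothing stands straight between a square and either tray. Origin: centre of its underside.
- jam_jar: amber jar with a brass lid, 64 mm across, 85 mm high, on the counter beyond the board; to be left alone. Origin: centre of its underside.
- honey_jar: green jar with a white lid, 60 mm across, 110 mm high, on the counter beyond the board; to be left alone. Origin: centre of its underside.
- spatula: spatula lying on the counter to the right of the board; to be left alone. Origin: on its underside near its middle, x along its length towards the blade.
- gift_box: white gift box with red ribbon, 90 x 120 x 45 mm, on the counter to the left of the board; to be left alone. Origin: centre of its underside.
- mug: blue mug, 76 mm across, 85 mm high, on the counter to the left; to be left alone. Origin: centre of its underside.
There are look-alikes about, which are no part of the job. Leave any brown, green or white look-alike of the red_sweet_2 alone.

How it is judged:
At the end, for the whole second after the job is handed in: Both red squares lie at rest inside the red tray and the blue square inside the blue tray (within its walls, their undersides' centres below its rim, 34 mm above the counter); the cup stands upright (within 0.3 rad) and it and the other bystanders are within 20 mm of where they started (x of red_sweet_1 in the frame of red_tray between -0.128 and 0.128 m and y of red_sweet_1 in the frame of red_tray between -0.053 and 0.053 m and z of each of red_sweet_1, red_sweet_2 in the frame of red_tray below 0.034 m and linear speed of each of red_sweet_1, red_sweet_2, blue_sweet below 0.02 m/s and x of red_sweet_2 in the frame of red_tray between -0.128 and 0.128 m and y of red_sweet_2 in the frame of red_tray between -0.053 and 0.053 m and x of blue_sweet in the frame of blue_tray between -0.128 and 0.128 m and y of blue_sweet in the frame of blue_tray between -0.053 and 0.053 m and z of blue_sweet in the frame of blue_tray below 0.034 m and distance of each of cup, jam_jar, honey_jar, spatula, gift_box, mug from where it was at the start of the episode below 0.02 m and angle between cup's own z axis and vertical below 0.3 rad); the robot touches nothing.
It fails at once if a chocolate square is lifted (its underside more than 15 mm above the marble) (height (world z) of any of red_sweet_1, red_sweet_2, blue_sweet above 0.06 m).
It fails at once if the cup or another bystander is shifted by more than 20 mm (distance of any of cup, jam_jar, honey_jar, spatula, gift_box, mug from where it was at the start of the episode above 0.02 m).
It fails at once if the tasting cup is tipped over (angle between cup's own z axis and vertical above 0.5 rad).
It also fails if it takes over 54 s, if anything falls off the work surface, if the arm or the gripper's body presses on something with over 40 N, if the wrist force passes 120 N, or if a joint passes its speed limit or range.

### The arm

A 7-joint arm with a two-finger parallel gripper is mounted at the origin on the work surface. World frame = base frame: x ahead of the robot, y to its left, z up, the work surface at z = 0. Lengths are in m, angles in rad, forces in N, time in s.
With the tool pointing down it reaches from about 0.4 to 0.85 m from the base axis. Payload 10.4 kg.
Tool frame: the origin (TCP) lies midway between the tips of the shut fingers; the grasp point (between the pads) lies hold_point_z behind it (hold_point_z is the distance from the TCP to the grasp point, in m); z points along the fingers, y is the line along which they close (so a half turn about z gives the same grasp; the last joint's range is limited). The gripper opens to 87 mm and grips with 3 to 60 N. Pads are 19 mm wide; open, the fingers measure 117 mm over their backs; the gripper's body (75 mm by 190 mm) begins 51 mm behind the grasp point.
Start: joints at [1.309, 0.332, -0.065, 1.46, 0.022, 1.35, -0.088], TCP at [0.148, -0.607, 0.223] pointing down, gripper open.
Joint ranges: [-2.6, 2.6], [-0.5, 2.12], [-1.47, 1.34], [0.16, 2.42], [-1.27, 4.41], [0.06, 2.06], [-2.6, 2.6]. Speed limits (rad/s): [2.22, 2.22, 2.79, 2.79, 3.14, 3.14, 3.14].

### API

Orientations are given as a unit quaternion [x, y, z, w].
In Python, from bench import * gives the robot as it stands. The module is installed in compiled form; this text tells all that it offers.
- The arm moves only by the tool drive_tool, never from a script. Its argument "increments" is a list of rows, each a list of 6 numbers: the shift along the tool's x, y, z scaled (see below), then the turn, a rotation vector about the tool's x, y, z scaled (see below). In form: [[dx, dy, dz, rx, ry, rz], ...]. A call has exactly 5 rows; each row is the pose to reach, as a shift and turn from the pose commanded when the call began, along the tool's axes at that moment; what a row does not reach only later rows make up. The controller multiplies each number of a shift by 300 mm and each number of a turn by pi/4 rad. A row lasts 1/12 s, in which the tool goes at most 41.7 mm and 7.16 degrees, less where a joint would pass 70% of its speed; a pose out of reach is approached as far as the arm can. A call with a number of a shift or a turn outside -1 to 1 is refused whole. A call with a gripper value outside its range is refused whole. "claw" is the closure, from 0 (fully open) to 1 (shut), set as the call begins (left out, the last holds). The fingers move at their own pace and stop on an object; "force" is the grip in N (left out, the last holds). Time passes only in rows, so rows that repeat a pose let the fingers close, or fill a call up. It gives the time, the measured TCP pose, the force, the opening and the grip force at its end, in the units of the state.
- read_state(): the state, without advancing time (a new reading comes with each control period).
- camera(name): name is "scene" or "side" or "wrist"; returns the picture (384x512x3 uint8, blue, green, red); there is no depth.
- get_calibration(name): a dict with "K" (3x3 intrinsics, pixels), "position" and "rotation" of the camera in the world. Camera axes: x right, y down, z forward; pixel columns grow to the right and rows downward; lengths in m; the calibration is good to about 2 mm. The wrist camera is an equidistant fisheye: a pixel r from the principal point sees the ray r / f radians off the axis. A picture is of the moment at which its call begins: read the wrist's pose just before it. get_calibration takes no time and is no camera call; for the wrist camera it gives the pose at the moment of the call.
- close_job(): hands the job in; it is judged then, once.
The state is a dict: "time": time; "joint_positions": joint angles; "joint_vel": joint speeds; "joint_torque": joint torques, N m; "ee_pos": TCP position; "eef_rot": TCP orientation; "ft_force": force on the tool from outside, world axes, zero at the start; "torque": the same for the moment, N m; "width": finger opening in m; "grip_force": force on a finger pad.
Only numpy, scipy, OpenCV 4.12 (cv2) and the standard library are available. Lean on these libraries where they do the work, as an engineer would, in place of code of your own. Each camera call takes 0.05 s, during which the arm holds its last target. There are 200 camera calls.

## Working session

There is one attempt and no reset: what is moved stays moved. The work goes in short steps, Python scripts to look and compute and a tool call to move; the robot and the scene stay as the last step left them, time stands still between calls to the robot, and variables do not carry over. Pictures are saved under pics/ and viewed, at most 10 in all, crops included, and the job is handed in when it is done.

Besides the shell and the picture viewer there is one more tool, called after "Call:" as a command line: name --pt "numbers of a row" for each row, then --argument value for the rest. drive_tool: Moves the arm, as the interface text tells. Its arguments: {"type":"object","properties":{"increments":{"type":"array","items":{"type":"array","items":{"type":"number"}}},"claw":{"type":"number"},"force":{"type":"number"}},"required":["increments"]}

```bash
mkdir -p pics; python3 - <<'E'
from bench import *
import cv2,numpy as np
s=read_state();print(s['time'],s['ee_pos'],s['eef_rot'],s['width'])
a=camera("scene");b=camera("side")
cv2.imwrite('pics/scene.png',a);cv2.imwrite('pics/side.png',b)
cv2.imwrite('pics/both.png',cv2.resize(np.vstack([a,b]),(800,1200))[:600]);
for n in("scene","side"):
  c=get_calibration(n);print(n,{k:np.round(np.array(v),3).tolist() for k,v in c.items() if k in("K","position","rotation")})
E
```

```text
0.0 [ 0.14775092 -0.6068739   0.22174277] [ 9.92879803e-01  1.19118317e-01 -1.18662264e-04 -7.14133701e-04] 0.08747889386692007
scene {'K': [[399.886, 0.0, 253.981], [0.0, 399.886, 193.071], [0.0, 0.0, 1.0]], 'position': [1.673, -0.207, 0.831], 'rotation': [0.676, 0.568, -0.302, -0.359]}
side {'K': [[351.77, 0.0, 248.182], [0.0, 351.77, 192.583], [0.0, 0.0, 1.0]], 'position': [0.296, 0.729, 0.775], 'rotation': [-0.15, 0.903, -0.397, 0.059]}
```

View pics/scene.png

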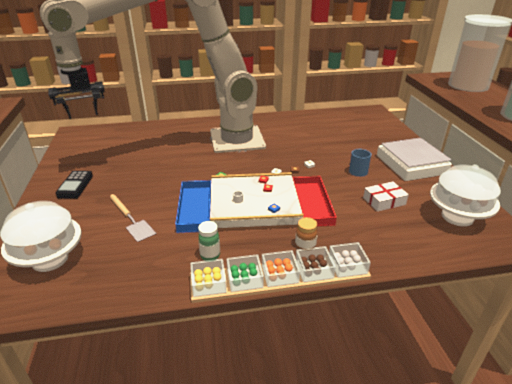

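View pics/side.png

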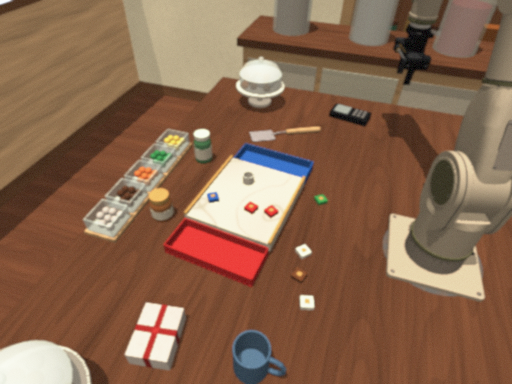

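The scene picture shows the red squares at (264,180) and (268,188), the blue square at (274,209) and the cup at (238,196). All four stand on the board, with the red tray on the robot's left (+y) and the blue tray on its right. The look-alikes are off the board: white at (276,171) and (310,163), brown at (295,169), green at (222,176).

```bash
cat > h.py <<'E'
from bench import *
import cv2,numpy as np
from scipy.spatial.transform import Rotation as R
def cast(n,uv,z,c=None):
    c=c or get_calibration(n);K=np.array(c["K"]);q=np.array(c["rotation"])
    M=q if q.shape==(3,3) else R.from_quat(q).as_matrix()
    d=np.linalg.inv(K)@np.array([uv[0],uv[1],1.]);d=M@d;p=np.array(c["position"])
    return (p+d*(z-p[2])/d[2])[:2]
def proj(n,P):
    c=get_calibration(n);v=R.from_quat(c["rotation"]).inv().apply(np.array(P)-c["position"]);u=np.array(c["K"])@v;return u[:2]/u[2]
def blobs(im,col,mina=8):
    h=cv2.cvtColor(im,cv2.COLOR_BGR2HSV).astype(int);H,S,V=h[...,0],h[...,1],h[...,2]
    m={'red':((H<6)|(H>172))&(S>170)&(V>90),'blue':(H>100)&(H<125)&(S>150)&(V>60)}[col]
    n,l,st,ce=cv2.connectedComponentsWithStats(m.astype('uint8'),connectivity=8)
    return [(st[i,4],st[i,:4].tolist(),ce[i],l==i) for i in range(1,n) if st[i,4]>=mina]
E
python3 - <<'E'
from h import *
for n in('scene','side'):
  im=cv2.imread(f'pics/{n}.png')
  roi=(slice(160,240),slice(165,345)) if n=='scene' else (slice(140,285),slice(160,320))
  mk=np.zeros_like(im);mk[roi]=im[roi]
  for col in('red','blue'):
    for a,bb,ce,m in blobs(mk,col):
      ys,xs=np.nonzero(m);mid=((xs.min()+xs.max())/2,(ys.min()+ys.max())/2)
      print(n,col,a,bb,np.round(cast(n,mid,.055),3), np.round(cast(n,ce,.055),3))
      if a>300:
        q=cv2.approxPolyDP(cv2.convexHull(np.c_[xs,ys].astype(np.int32)),4,True)[:,0]
        print([(p.tolist(),np.round(cast(n,p,.035),3).tolist()) for p in q])
c=cv2.imread('pics/side.png')[140:285,160:325];d=cv2.imread('pics/scene.png')[160:240,165:345]
c=cv2.resize(c,None,fx=3,fy=3,interpolation=2);d=cv2.resize(d,None,fx=3,fy=3,interpolation=2)
cv2.imwrite('pics/c1.png',cv2.resize(cv2.imread('pics/side.png')[140:285,160:325],(683,600),interpolation=2))
cv2.imwrite('pics/c2.png',cv2.resize(cv2.imread('pics/scene.png')[160:240,165:345],(800,356),interpolation=2))
E
```

```text
scene red 36 [259, 176, 9, 7] [0.456 0.037] [0.456 0.038]
scene red 1416 [293, 176, 44, 50] [0.62  0.182] [0.615 0.185]
[([334, 225], [0.734, 0.214]), ([317, 225], [0.725, 0.16]), ([304, 216], [0.672, 0.132]), ([293, 177], [0.43, 0.158]), ([320, 176], [0.44, 0.261]), ([336, 216], [0.69, 0.236])]
scene red 31 [264, 185, 8, 6] [0.514 0.042] [0.519 0.041]
scene blue 1412 [176, 181, 34, 51] [ 0.581 -0.225] [ 0.577 -0.223]
[([209, 181], [0.403, -0.158]), ([208, 219], [0.634, -0.179]), ([197, 230], [0.684, -0.217]), ([177, 231], [0.678, -0.279]), ([182, 183], [0.4, -0.257])]
scene blue 33 [269, 206, 11, 6] [0.641 0.038] [0.641 0.037]
side red 49 [245, 204, 12, 8] [0.509 0.044] [0.508 0.045]
side red 46 [265, 208, 12, 8] [0.45 0.04] [0.449 0.042]
side red 3882 [163, 218, 105, 67] [0.545 0.223] [0.541 0.222]
[([267, 256], [0.418, 0.179]), ([253, 283], [0.428, 0.268]), ([244, 284], [0.448, 0.278]), ([167, 253], [0.668, 0.256]), ([163, 244], [0.692, 0.232]), ([184, 218], [0.682, 0.128]), ([265, 247], [0.432, 0.153])]
side blue 1106 [236, 145, 76, 31] [ 0.507 -0.196] [ 0.501 -0.197]
[([311, 166], [0.383, -0.232]), ([307, 175], [0.386, -0.18]), ([236, 156], [0.642, -0.2]), ([248, 145], [0.624, -0.277])]
side blue 21 [209, 196, 8, 5] [0.628 0.043] [0.626 0.045]
```

View pics/c1.png

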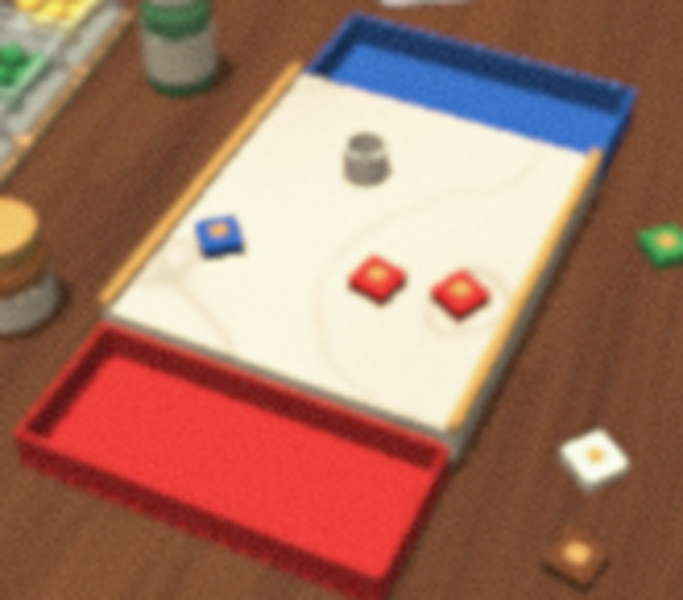

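View pics/c2.png

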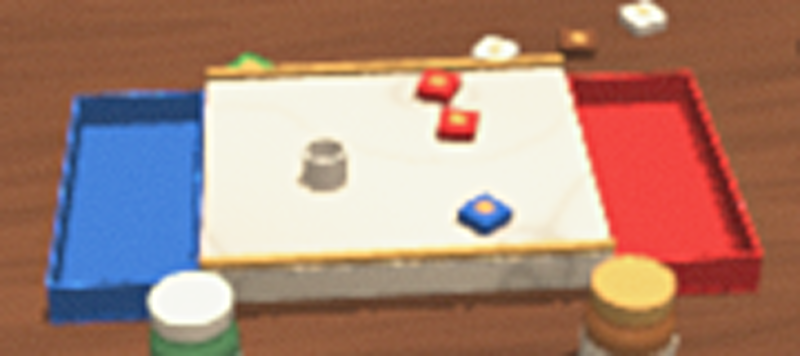

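The crops confirm the choice. The two red squares, the blue square and the cup lie on the marble, and the brown, green and white look-alikes are on the counter at the near side. In the side crop the board's corners are at about (107,322), (450,432), (302,68) and (600,150).

```bash
python3 - <<'E'
from h import *
cr=[]
for x,y,z in[(107,310,.053),(452,432,.053),(302,68,.053),(600,150,.053),(365,180,.045),(366,138,.075)]:
  p=cast('side',(160+x/4.139,140+y/4.138),z);print(np.round(p,3));cr.append(p)
print('scene')
for x,y,z in[(207,70,.053),(562,57,.053),(203,263,.053),(613,243,.053),(324,188,.045),(324,145,.075)]:
  p=cast('scene',(165+x/4.444,160+y/4.45),z);print(np.round(p,3));cr.append(p)
# tops of jars
print('honey',cast('side',(202,132),.11),'jam',cast('side',(160,193),.085))
s=read_state();print(R.from_quat(s['eef_rot']).as_matrix().round(3))
E
```

```text
[0.673 0.13 ]
[0.421 0.155]
[ 0.643 -0.171]
[ 0.389 -0.15 ]
[ 0.552 -0.065]
[ 0.556 -0.078]
scene
[ 0.397 -0.146]
[0.428 0.151]
[ 0.659 -0.171]
[0.687 0.123]
[ 0.571 -0.072]
[ 0.557 -0.069]
honey [ 0.7633723  -0.19482179] jam [0.76414915 0.10258809]
[[ 0.972  0.237 -0.   ]
 [ 0.237 -0.972  0.001]
 [-0.    -0.001 -1.   ]]
```

Call:
drive_tool --pt "0.09 -0.094 0 0 0 -0.155" --pt "0.18 -0.188 0 0 0 -0.31" --pt "0.27 -0.282 0 0 0 -0.465" --pt "0.36 -0.376 0 0 0 -0.62" --pt "0.45 -0.47 0 0 0 -0.775" --claw 0.885 --force 20

```text
time: 0.52
ee_pos: [0.2461, -0.4364, 0.2222]
eef_rot: [0.91, 0.414, -0.0, -0.0]
ft_force: [1.4, 0.4, 0.3]
width: 0.0617
grip_force: 0.0
```

```bash
cat >> h.py <<'E'
C=np.array([.537,-.010]);PSI=-.105
X=np.array([np.cos(PSI),np.sin(PSI)]);Y=np.array([-X[1],X[0]])
def inc(bx,by,z):
    "units to go, in tool axes"
    s=read_state();M=R.from_quat(s['eef_rot']).as_matrix();p=C+bx*X+by*Y
    e=M.T@(np.r_[p,z]-s['ee_pos'])/.3
    T=np.c_[np.r_[Y,0],np.r_[X,0],[0,0,-1]]
    r=R.from_matrix(M.T@T).as_rotvec()/(np.pi/4)
    q=np.array(s['ee_pos'])[:2]-C
    print('t',s['time'],'w',s['width'],'board pos',(q@X).round(4),(q@Y).round(4),s['ee_pos'][2].round(4),'go',e.round(3),r.round(3),'F',np.round(s['ft_force'],1))
E
python3 -c "
from h import *
inc(-.09,-.012,.222);print(read_state()['joint_positions'])"
```

```text
t 0.5167 w 0.061687042115326655 board pos -0.2446 -0.4546 0.2222 go [ 1.503e+00 -4.260e-01  1.000e-03] [-0.001 -0.    -0.78 ] F [1.4 0.4 0.3]
[ 1.19999579  0.0730966  -0.24464891  1.77082888  0.01867019  1.30038346
  0.23352828]
```

Call:
drive_tool --pt "0.12 -0.034 0 0 0 -0.156" --pt "0.24 -0.068 0 0 0 -0.312" --pt "0.36 -0.102 0 0 0 -0.468" --pt "0.48 -0.136 0 0 0 -0.624" --pt "0.6 -0.17 0 0 0 -0.78"

```text
time: 0.93
ee_pos: [0.3268, -0.2679, 0.2224]
eef_rot: [0.743, 0.669, -0.0, -0.0]
ft_force: [1.9, -0.4, -0.3]
width: 0.0282
grip_force: 0.0
```

```bash
python3 -c "
from h import *
inc(-.09,-.012,.12);print(read_state()['joint_positions'])"
```

```text
t 0.9333 w 0.028190192301891022 board pos -0.1821 -0.2785 0.2224 go [0.888 0.307 0.341] [-0.  0.  0.] F [ 1.9 -0.4 -0.3]
[ 1.03730254 -0.10206471 -0.4251279   1.9351441  -0.04315666  1.29987633
  0.52083515]
```

Call:
drive_tool --pt "0.12 0.045 0 0 0 0" --pt "0.24 0.09 0 0 0 0" --pt "0.36 0.13 0 0 0 0" --pt "0.48 0.17 0 0 0 0" --pt "0.6 0.21 0 0 0 0"

```text
time: 1.35
ee_pos: [0.4093, -0.0959, 0.2225]
eef_rot: [0.745, 0.667, -0.0, 0.0]
ft_force: [0.9, -0.3, 0.3]
width: 0.0103
grip_force: 0.0
```

Call:
drive_tool --pt "0.1 0.03 0.05 0 0 0" --pt "0.19 0.06 0.13 0 0 0" --pt "0.288 0.097 0.22 0 0 0" --pt "0.288 0.097 0.3 0 0 0" --pt "0.288 0.097 0.34 0 0 0"

```text
time: 1.77
ee_pos: [0.4464, -0.013, 0.1178]
eef_rot: [0.744, 0.668, -0.001, -0.001]
ft_force: [-1.1, -1.1, -0.4]
width: 0.0102
grip_force: 0.0
```

```bash
python3 - <<'E'
from h import *
inc(-.09,-.012,.049)
im=camera('wrist');cv2.imwrite('pics/w.png',im);print(get_calibration('wrist'))
E
```

```text
t 1.7667 w 0.010209317945324117 board pos -0.0898 -0.0125 0.1178 go [ 0.001 -0.     0.229] [-0.004 -0.001 -0.003] F [-1.1 -1.1 -0.4]
{'K': array([[297.31863964,   0.        , 256.58168891],
       [  0.        , 297.31863964, 189.63729929],
       [  0.        ,   0.        ,   1.        ]]), 'position': array([0.45582445, 0.06012271, 0.27788052]), 'rotation': array([ 0.98917608, -0.05323805, -0.01007525,  0.13636306])}
```

View pics/w.png

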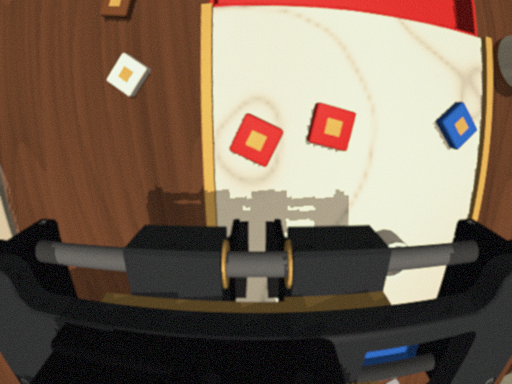

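The wrist view shows red A at (257,140) straight ahead of the fingers, red B at (332,127) and the blue square at (457,125). I'll cast rays at these while descending.

```bash
python3 - <<'E'
from h import *
c=get_calibration('wrist');K=c['K']
for u in[(257,140),(332,127),(457,125),(207,100),(487,100)]:
  d=np.array([u[0]-K[0,2],u[1]-K[1,2]]);r=np.hypot(*d);t=r/K[0,0];v=np.r_[d/r*np.sin(t),np.cos(t)]
  v=R.from_quat(c['rotation']).apply(v);p=c['position']+v*(.057-c['position'][2])/v[2];q=p[:2]-C;print(u,p.round(3),(q@X).round(4),(q@Y).round(4))
E
```

```text
(257, 140) [0.452 0.037 0.057] -0.089 0.0374
(332, 127) [0.51  0.041 0.057] -0.0325 0.048
(457, 125) [0.627 0.038 0.057] 0.0841 0.0569
(207, 100) [0.419 0.071 0.057] -0.1259 0.068
(487, 100) [0.666 0.06  0.057] 0.1207 0.0835
```

Call:
drive_tool --pt "0 0 0.06 0 0 0" --pt "0 0 0.12 0 0 0" --pt "0 0 0.17 0 0 0" --pt "0 0 0.2 0 0 0" --pt "0 0 0.222 0 0 0"

```text
time: 2.23
ee_pos: [0.4473, -0.0154, 0.0535]
eef_rot: [0.745, 0.667, -0.0, -0.0]
ft_force: [-0.2, 0.0, 0.3]
width: 0.0102
grip_force: 0.0
```

Call:
drive_tool --pt "0.02 0 0.015 0 0 0" --pt "0.07 0 0.015 0 0 0" --pt "0.12 0 0.015 0 0 0" --pt "0.18 0 0.015 0 0 0" --pt "0.24 0 0.015 0 0 0"

```text
time: 2.65
ee_pos: [0.4561, 0.0574, 0.0502]
eef_rot: [0.745, 0.667, 0.0, 0.001]
ft_force: [0.1, -0.6, 0.0]
width: 0.0101
grip_force: 0.0
```

```bash
python3 - <<'E'
from h import *
inc(-.09,.167,.049)
im=camera('wrist');cv2.imwrite('pics/w2.png',im)
E
```

```text
t 2.65 w 0.010075520234461103 board pos -0.0875 0.0586 0.0502 go [ 0.361 -0.011  0.004] [ 0.002  0.    -0.008] F [ 0.1 -0.6  0. ]
```

View pics/w2.png

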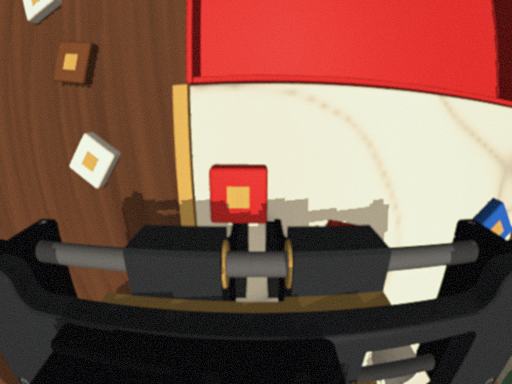

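The red square now lies flat against the fingers, about 8 mm left of their middle (239,195). I'll carry on, shifting slightly to the left.

Call:
drive_tool --pt "0.06 -0.01 0 0 0 0" --pt "0.12 -0.02 0 0 0 0" --pt "0.18 -0.02 0 0 0 0" --pt "0.24 -0.02 0 0 0 0" --pt "0.29 -0.02 0 0 0 0"

```text
time: 3.12
ee_pos: [0.4596, 0.1453, 0.0502]
eef_rot: [0.745, 0.667, 0.001, 0.0]
ft_force: [-0.2, -0.2, 0.6]
width: 0.0104
grip_force: 0.0
```

Call:
drive_tool --pt "0.03 0 0 0 0 0" --pt "0.06 0 0 0 0 0" --pt "0.075 0 0 0 0 0" --pt "0.075 0 0 0 0 0" --pt "0.075 0 -0.06 0 0 0"

```text
time: 3.53
ee_pos: [0.4599, 0.1647, 0.0652]
eef_rot: [0.745, 0.667, -0.002, -0.001]
ft_force: [0.6, -1.1, -0.4]
width: 0.0098
grip_force: 0.0
```

```bash
python3 - <<'E'
from h import *
inc(-.032,-.004,.1)
im=camera('side');cv2.imwrite('pics/s2.png',cv2.resize(im[140:300,150:330],(675,600)))
E
```

```text
t 3.5333 w 0.009816840765870853 board pos -0.095 0.1657 0.0652 go [-0.565  0.213 -0.116] [-0.005  0.002 -0.008] F [ 0.6 -1.1 -0.4]
```

View pics/s2.png

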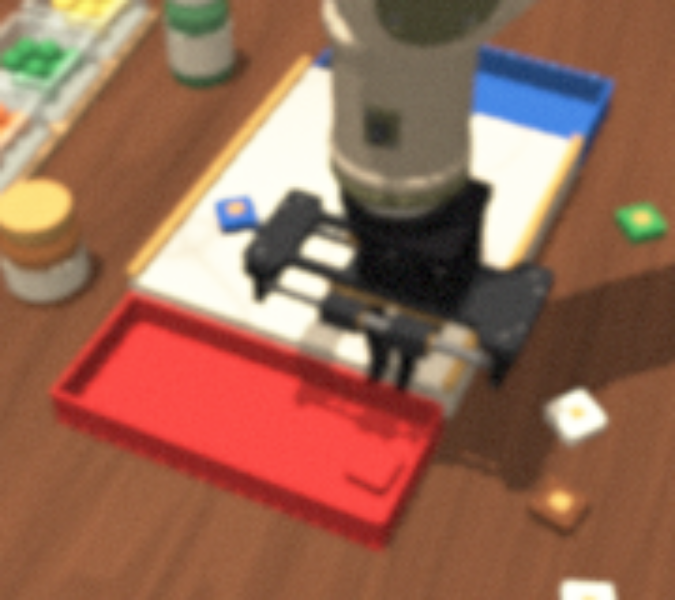

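The first red square lies in the red tray at (375,465). Red B is next.

Call:
drive_tool --pt "0 0 -0.1 0 0 0" --pt "-0.11 0.04 -0.12 0 0 0" --pt "-0.24 0.09 -0.12 0 0 0" --pt "-0.37 0.14 -0.12 0 0 0" --pt "-0.48 0.19 -0.12 0 0 0"

```text
time: 4.0
ee_pos: [0.5025, 0.0127, 0.1038]
eef_rot: [0.746, 0.666, -0.0, 0.001]
ft_force: [1.1, -0.4, -0.2]
width: 0.0098
grip_force: 0.0
```

Call:
drive_tool --pt "-0.09 0.02 0 0 0 0" --pt "-0.09 0.02 0.05 0 0 0" --pt "-0.09 0.02 0.1 0 0 0" --pt "-0.09 0.02 0.14 0 0 0" --pt "-0.09 0.02 0.15 0 0 0"

```text
time: 4.42
ee_pos: [0.504, -0.0116, 0.0566]
eef_rot: [0.745, 0.667, -0.001, -0.001]
ft_force: [-0.5, -0.3, -0.3]
width: 0.01
grip_force: 0.0
```

```bash
python3 - <<'E'
from h import *
inc(-.032,.06,.05)
E
```

```text
t 4.4167 w 0.010035015314920038 board pos -0.0326 -0.005 0.0566 go [0.217 0.001 0.022] [-0.003  0.    -0.008] F [-0.5 -0.3 -0.3]
```

Call:
drive_tool --pt "0 0 0.02 0 0 0" --pt "0.05 0 0.02 0 0 0" --pt "0.1 0 0.02 0 0 0" --pt "0.16 0 0.02 0 0 0" --pt "0.22 0 0.02 0 0 0"

```text
time: 4.83
ee_pos: [0.513, 0.0554, 0.0529]
eef_rot: [0.745, 0.667, 0.0, 0.0]
ft_force: [-0.3, 0.2, 0.3]
width: 0.0099
grip_force: 0.1
```

```bash
python3 - <<'E'
from h import *
inc(-.032,.167,.05)
im=camera('wrist');cv2.imwrite('pics/w3.png',im)
E
```

```text
t 4.8333 w 0.009903669391971744 board pos -0.0307 0.0626 0.0529 go [ 0.348 -0.006  0.01 ] [ 0.001  0.    -0.007] F [-0.3  0.2  0.3]
```

View pics/w3.png

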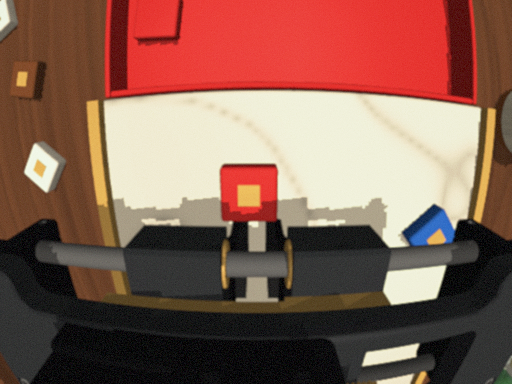

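Red B is flush and centred at (249,193), and the first red square is in the tray at (160,18).

Call:
drive_tool --pt "0.06 0 0.005 0 0 0" --pt "0.12 0 0.01 0 0 0" --pt "0.18 0 0.01 0 0 0" --pt "0.24 0 0.01 0 0 0" --pt "0.29 0 0.01 0 0 0"

```text
time: 5.3
ee_pos: [0.5225, 0.1428, 0.0499]
eef_rot: [0.745, 0.667, 0.0, 0.0]
ft_force: [0.5, 0.6, 0.8]
width: 0.0102
grip_force: 0.0
```

Call:
drive_tool --pt "0.03 0 0 0 0 0" --pt "0.06 0 0 0 0 0" --pt "0.07 0 0 0 0 0" --pt "0.07 0 0 0 0 0" --pt "0.07 0 -0.06 0 0 0"

```text
time: 5.72
ee_pos: [0.5229, 0.1605, 0.0649]
eef_rot: [0.745, 0.667, -0.002, -0.001]
ft_force: [0.1, -0.5, -0.2]
width: 0.0101
grip_force: 0.0
```

```bash
python3 - <<'E'
from h import *
inc(.086,.112,.1)
im=camera('side');cv2.imwrite('pics/s3.png',cv2.resize(im[140:300,150:330],(675,600)))
E
```

```text
t 5.7167 w 0.010095836161339883 board pos -0.0319 0.168 0.0649 go [-0.185  0.394 -0.118] [-0.006  0.003 -0.008] F [ 0.1 -0.5 -0.2]
```

View pics/s3.png

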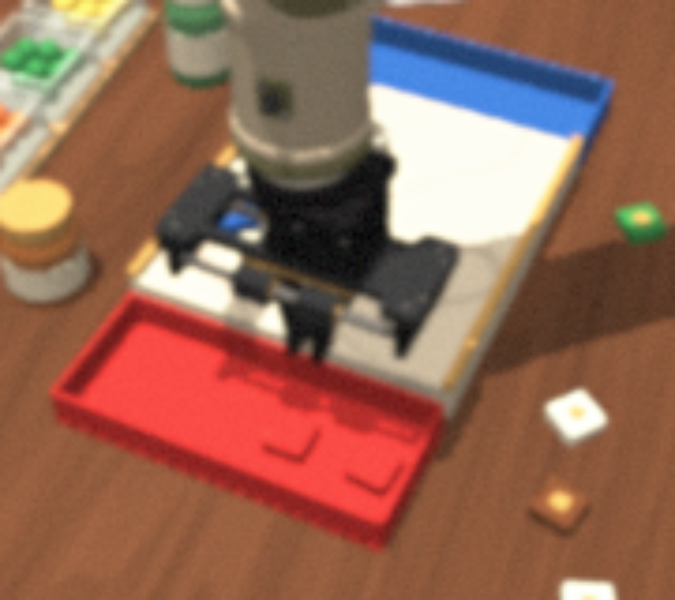

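Both red squares are in the tray, at (292,440) and (375,472). Now I'll go to the far side of the blue square, staying high near the jam jar.

Call:
drive_tool --pt "0 0 -0.1 0 0 0" --pt "-0.05 0.07 -0.17 0 0 0" --pt "-0.11 0.18 -0.17 0 0 0" --pt "-0.17 0.29 -0.17 0 0 0" --pt "-0.205 0.395 -0.17 0 0 0"

```text
time: 6.18
ee_pos: [0.6375, 0.0832, 0.1189]
eef_rot: [0.746, 0.666, -0.0, 0.001]
ft_force: [1.2, -0.0, -0.1]
width: 0.0098
grip_force: 0.0
```

```bash
python3 - <<'E'
from h import *
inc(.087,.106,.05)
im=camera('side');cv2.imwrite('pics/s4.png',cv2.resize(im[110:290,130:330],(667,600)))
E
```

```text
t 6.1833 w 0.009821414867538899 board pos 0.0902 0.1032 0.1189 go [ 0.01  -0.011  0.23 ] [ 0.002  0.003 -0.012] F [ 1.2 -0.  -0.1]
```

View pics/s4.png

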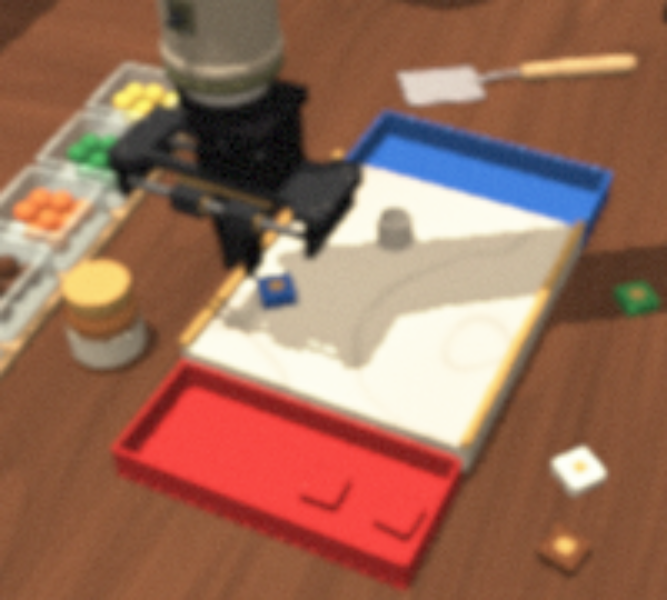

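The blue square at (277,290) has its back clear of the fingertips, and the cup stands at (395,228). I'll descend.

Call:
drive_tool --pt "0 0 0.06 0 0 0" --pt "0 0 0.12 0 0 0" --pt "0 0 0.17 0 0 0" --pt "0 0 0.21 0 0 0" --pt "0 0 0.225 0 0 0"

```text
time: 6.65
ee_pos: [0.6345, 0.087, 0.0488]
eef_rot: [0.745, 0.667, -0.001, -0.001]
ft_force: [-0.3, -0.8, -0.2]
width: 0.0101
grip_force: 0.0
```

Call:
drive_tool --pt "0 0 0.005 0 0 0" --pt "-0.04 0 0.01 0 0 0" --pt "-0.09 0 0.01 0 0 0" --pt "-0.14 0 0.01 0 0 0" --pt "-0.19 0 0.01 0 0 0"

```text
time: 7.07
ee_pos: [0.6296, 0.0293, 0.0488]
eef_rot: [0.745, 0.667, 0.0, 0.001]
ft_force: [0.4, -0.8, 0.3]
width: 0.0097
grip_force: 0.1
```

```bash
python3 - <<'E'
from h import *
inc(.087,-.167,.05)
im=camera('side');cv2.imwrite('pics/s5.png',im)
for col in('blue',):
  for a,bb,ce,m in blobs(im,col):
    if a<1500:
      p=cast('side',ce,.055)-C;print(a,bb,ce.round(1),(p@X).round(4),(p@Y).round(4))
# cup region compare with start
o=cv2.imread('pics/side.png').astype(int);print(np.abs(im.astype(int)-o)[170:188,240:258].mean())
E
```

```text
t 7.0667 w 0.009730489484721903 board pos 0.088 0.0488 0.0488 go [-0.719  0.001 -0.004] [ 0.002  0.001 -0.008] F [ 0.4 -0.8  0.3]
1106 [236, 145, 76, 31] [275.3 160.3] -0.0167 -0.1892
9 [220, 190, 4, 3] [221.6 191.3] 0.074 0.025
66.78086419753086
```

```bash
python3 - <<'E'
from h import *
im=camera('scene');cv2.imwrite('pics/s6.png',im)
for a,bb,ce,m in blobs(im[:235],'blue',4):
    if bb[0]>160 and bb[0]<345:
      p=cast('scene',ce,.053)-C;print(a,bb,ce.round(1),(p@X).round(4),(p@Y).round(4))
s=np.r_[C+.088*X+.0488*Y,.05];print('tip px',proj('scene',s).round(1))
E
```

```text
1419 [176, 181, 35, 51] [193.1 205.3] 0.0593 -0.2078
35 [256, 206, 11, 6] [260.9 208.7] 0.0937 0.0157
tip px [270.7 208. ]
```

Call:
drive_tool --pt "-0.05 0.005 0 0 0 0" --pt "-0.1 0.01 0 0 0 0" --pt "-0.15 0.01 0 0 0 0" --pt "-0.2 0.01 0 0 0 0" --pt "-0.25 0.01 0 0 0 0"

```text
time: 7.58
ee_pos: [0.6238, -0.0452, 0.048]
eef_rot: [0.745, 0.667, 0.0, 0.0]
ft_force: [0.5, 0.3, 0.9]
width: 0.0102
grip_force: 0.1
```

```bash
python3 - <<'E'
from h import *
inc(.09,-.167,.05)
im=camera('scene');cv2.imwrite('pics/s7.png',im)
for a,bb,ce,m in blobs(im[:235],'blue',4):
    if bb[0]>160 and bb[0]<345:
      p=cast('scene',ce,.053)-C;print(a,bb,ce.round(1),(p@X).round(4),(p@Y).round(4))
o=cv2.imread('pics/scene.png')
for i in(o,im):
  g=cv2.cvtColor(i,cv2.COLOR_BGR2HSV)[180:208,222:256];m=(g[...,2]<190)&(g[...,1]<60);ys,xs=np.nonzero(m);print('cup dark',m.sum(),xs.mean()+222,ys.mean()+180)
E
```

```text
t 7.5833 w 0.010178828820778528 board pos 0.09 -0.0259 0.048 go [-0.47   0.003 -0.007] [ 0.     0.    -0.007] F [0.5 0.3 0.9]
1413 [176, 181, 34, 51] [193.  205.3] 0.0597 -0.2081
32 [235, 207, 11, 6] [239.4 209.8] 0.0952 -0.0548
cup dark 75 237.66666666666666 197.41333333333333
cup dark 515 245.04466019417475 194.26990291262135
```

Tracking well, with the blue square in line at 29 mm ahead of the TCP. Continuing.

Call:
drive_tool --pt "-0.05 0.005 -0.003 0 0 0" --pt "-0.1 0.005 -0.003 0 0 0" --pt "-0.15 0.005 -0.003 0 0 0" --pt "-0.2 0.005 -0.003 0 0 0" --pt "-0.25 0.005 -0.003 0 0 0"

```text
time: 8.05
ee_pos: [0.617, -0.1192, 0.0489]
eef_rot: [0.745, 0.667, 0.0, 0.0]
ft_force: [-0.2, -0.1, 0.5]
width: 0.0099
grip_force: 0.1
```

Call:
drive_tool --pt "-0.05 0 0 0 0 0" --pt "-0.1 0 0 0 0 0" --pt "-0.15 0 0 0 0 0" --pt "-0.19 0 0 0 0 0" --pt "-0.22 0 0 0 0 0"

```text
time: 8.47
ee_pos: [0.6096, -0.186, 0.0488]
eef_rot: [0.746, 0.666, -0.0, 0.0]
ft_force: [-0.5, 1.1, 0.9]
width: 0.0099
grip_force: 0.0
```

```bash
python3 - <<'E'
from h import *
inc(.09,-.167,.05)
im=camera('scene');cv2.imwrite('pics/s8.png',im)
for a,bb,ce,m in blobs(im[:235],'blue',4):
    if bb[0]>160 and bb[0]<345:
      p=cast('scene',ce,.053)-C;print(a,bb,ce.round(1),(p@X).round(4),(p@Y).round(4))
E
```

```text
t 8.4667 w 0.00990065734036736 board pos 0.0906 -0.1674 0.0488 go [ 0.001 -0.002 -0.004] [-0.     0.001 -0.009] F [-0.5  1.1  0.9]
817 [176, 182, 33, 50] [187.8 211.5] 0.093 -0.2227
```

Now I'll lift away and check that the blue square is in the tray and the cup is undisturbed.

Call:
drive_tool --pt "0 0 -0.1 0 0 0" --pt "0 0 -0.2 0 0 0" --pt "0 0 -0.32 0 0 0" --pt "0 -0.05 -0.44 0 0 0" --pt "0 -0.1 -0.55 0 0 0"

```text
time: 8.93
ee_pos: [0.5802, -0.1795, 0.2157]
eef_rot: [0.745, 0.667, 0.001, -0.0]
ft_force: [-0.0, -0.0, 0.2]
width: 0.0102
grip_force: 0.0
```

Call:
drive_tool --pt "-0.1 -0.08 0 0 0 0" --pt "-0.2 -0.16 0 0 0 0" --pt "-0.3 -0.25 0 0 0 0" --pt "-0.4 -0.34 0 0 0 0" --pt "-0.5 -0.42 0 0 0 0"

```text
time: 9.35
ee_pos: [0.4367, -0.3164, 0.214]
eef_rot: [0.745, 0.667, -0.0, 0.0]
ft_force: [0.6, 0.5, 0.7]
width: 0.0101
grip_force: 0.0
```

```bash
python3 - <<'E'
from h import *
inc(.09,-.167,.05)
A=cv2.imread('pics/scene.png');B=camera('scene');C1=cv2.imread('pics/side.png');D=camera('side')
cv2.imwrite('pics/f1.png',B);cv2.imwrite('pics/f2.png',D)
for n,a,b in(('scene',A,B),('side',C1,D)):
  d=(np.abs(cv2.GaussianBlur(a,(3,3),0).astype(int)-cv2.GaussianBlur(b,(3,3),0)).max(2)>35).astype('uint8')
  k,l,st,ce=cv2.connectedComponentsWithStats(d)
  for i in range(1,k):
    if st[i,4]>=8:
      p=cast(n,ce[i],.02)-np.array([.537,-.01]);print(n,st[i].tolist(),ce[i].round(),(p@X).round(3),(p@Y).round(3),b[int(ce[i][1]),int(ce[i][0])])
E
```

```text
t 9.35 w 0.010059675638735225 board pos -0.0677 -0.3152 0.214 go [0.497 0.523 0.547] [ 0.     0.001 -0.006] F [0.6 0.5 0.7]
scene [40, 0, 71, 36, 1363] [72. 13.] -3.687 -1.748 [55 73 54]
scene [127, 0, 13, 10, 92] [132.   4.] -4.262 -1.203 [ 79 115 146]
scene [119, 0, 68, 38, 1600] [154.  17.] -3.376 -0.82 [152 182 209]
scene [191, 0, 15, 31, 217] [198.  15.] -3.485 -0.366 [ 42  78 153]
scene [219, 0, 14, 26, 212] [227.  11.] -3.656 -0.06 [ 97 118 135]
scene [215, 2, 7, 17, 57] [218.  10.] -3.72 -0.154 [ 86 103 115]
scene [113, 5, 9, 9, 57] [117.   9.] -3.875 -1.304 [ 75 110 142]
scene [147, 32, 10, 21, 80] [151.  42.] -2.334 -0.698 [ 91 109 124]
scene [224, 33, 27, 40, 215] [237.  46.] -2.152 0.008 [108 129 149]
scene [164, 35, 6, 13, 41] [167.  40.] -2.391 -0.576 [ 93 113 127]
scene [203, 34, 10, 5, 25] [207.  36.] -2.5 -0.245 [43 62 91]
scene [52, 39, 29, 25, 469] [65. 51.] -2.075 -1.305 [39 56 90]
scene [121, 38, 9, 15, 57] [125.  46.] -2.222 -0.89 [70 84 96]
scene [133, 38, 14, 15, 109] [139.  47.] -2.179 -0.772 [ 82  96 109]
scene [205, 43, 3, 5, 11] [206.  45.] -2.208 -0.239 [
[... 2814 characters left out ...]
7. 185.] -0.711 -0.427 [ 90 111 125]
side [207, 192, 13, 11, 123] [213. 197.] 0.106 0.027 [225 245 248]
side [243, 201, 16, 14, 151] [251. 208.] -0.021 0.018 [223 244 248]
side [263, 205, 16, 14, 149] [271. 211.] -0.081 0.007 [219 242 248]
side [455, 213, 12, 12, 88] [460. 219.] -0.601 -0.204 [70 85 93]
side [487, 217, 6, 6, 24] [490. 220.] -0.681 -0.238 [118 145 161]
side [407, 227, 2, 6, 12] [408. 230.] -0.463 -0.093 [122 149 169]
side [474, 250, 4, 11, 23] [476. 254.] -0.641 -0.079 [103 124 141]
side [220, 255, 15, 9, 56] [228. 260.] -0.045 0.22 [ 55  59 230]
side [464, 262, 12, 3, 30] [470. 263.] -0.626 -0.041 [160 196 221]
side [242, 264, 16, 9, 57] [250. 268.] -0.109 0.22 [ 51  55 224]
```

Only the squares' old spots on the board and their new spots in the trays have changed. The blue square is in the blue tray, seen at (244,158) in the side view. The cup, the jars and the other bystanders show no change. I'll hand in the job.

```bash
python3 -c "
from bench import *
print(close_job())"
```

```text
the job is handed in; nothing more can be done
None
```

I swept both red squares into the red tray and the blue one into the blue tray, with the cup and bystanders unmoved in the last camera check, and handed the job in at about 9.5 s; no verdict was returned.

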